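# Magnet test of a mineral sample on the pocket scale

### The job

Test whether the mineral sample pulls on a magnet: stand the vial that is on the white streak tile fully home in the bore of the grey stand on the pocket scale and let go of it. Then fetch the ring magnet over the things in between and hold it level and centred over the vial's lid, a pencil's thickness (about 7 mm) above it; the magnet must never touch the vial, because that would spoil the reading. Finish while still holding the magnet there, with the scale's cover left open and the tub and the other vials left where they are.

Things in the scene. Friction and masses are not known exactly. Their poses are not given: they have to be found in the camera images.
- vial_center (a point): the sample vial that stands on the streak tile: a closed round glass vial, filled, with a white lid; 48 mm tall, body 22 mm in diameter, lid 23.4 mm in diameter (its top 8 mm). The point is on its axis half-way up, 24 mm above its underside; z is its axis, up. Loose, about 30 g. The stand takes its lowest 15 mm, so grip it by its upper half
- magnet_center (a point): the ring magnet: a flat disc 38 mm in diameter and 13 mm thick (white cup, black face), lying flat on the table. The point is its centre, half-way up; z is its axis. Loose, about 55 g; nothing is really attracted by it
- stand_seat (a point): centre of the floor of the bore in the grey plastic stand: the vial's underside rests here. The stand is a turned round post, 35 mm in diameter and 60 mm tall with a 52 mm foot, stuck to the pan of the pocket scale; the bore is round, 25 mm in diameter, 15 mm deep, open at the top, with a slight flare at the mouth. z is the bore's axis, up. The stand and scale do not move
- scale: the pocket scale: a flat black case 135 x 78 mm and 16 mm high. Origin under its centre, on the table; its x axis runs along its length, to the end where the cover is hinged; y across. It does not move
- scale_cover (a joint): angle of the scale's hinged cover: 0 shut, 1.95 rad fully open. It stands open at the start, rising behind the stand to about 145 mm above the table
- tile: the white streak tile, 52 x 52 x 7 mm, on which the vial stands; origin at the centre of its underside. It does not move
- sorting_tub: the milky plastic sorting tub, open, 157 mm along its x, 214 mm along its y, 106 mm tall, with a grey rock in it, standing between the scale and the magnet; origin at the centre of its underside. Loose
- other_vial_1: another vial, 23 mm in diameter and 48 mm tall, standing on the table; origin at the centre of its underside. Leave it alone
- other_vial_2: a third vial, of the same size, standing on the table; origin at the centre of its underside. Leave it alone
Not all that is in view belongs to the job. Leave any blue or red look-alike of the part that bears magnet_center alone. Of the things shaped like the scale, the black one is meant.

How it is judged:
On the way:
1. the sample vial stands home in the stand's bore, let go (horizontal distance between vial_center and stand_seat below 0.003 m and z of vial_center in the frame of stand_seat below 0.0265 m and angle between vial_center's own z axis and vertical below 0.08 rad and contact force between the fingers and vial below 0.05 N), for 0.3 s.
At the end, for the whole second after the job is handed in: Vial home in the bore (within 3 mm of its axis, 2.5 mm of its floor, upright within 0.08 rad), released; magnet held by the fingers, still, level within 0.15 rad, centred within 6 mm, its underside 2 to 13 mm above the lid, touching neither vial nor scale; cover still open (all of step 1 and contact force between the arm and vial below 0.05 N and horizontal distance between magnet_center and vial_center below 0.006 m and z of magnet_center in the frame of vial_center between 0.032 and 0.043 m and angle between magnet_center's own z axis and vertical below 0.15 rad and linear speed of magnet below 0.02 m/s and contact force between magnet and vial below 0.01 N and contact force between magnet and scale below 0.01 N and contact force between the fingers and magnet above 0.5 N and value of joint scale_cover above 1.6 rad); the arm keeps its last pose, push and grip.
It fails at once if the magnet touches the vial (contact force between magnet and vial above 0.05 N).
It fails at once if the scale's cover is knocked over (value of joint scale_cover below 1.5 rad).
It fails at once if the tub or the other vials are moved by more than 25 mm (distance of any of sorting_tub, other_vial_1, other_vial_2 from where it was at the start of the episode above 0.025 m).
It also fails if it takes over 72 s, if anything falls off the work surface, if the arm or the gripper's body presses on something with over 40 N, if the wrist force passes 120 N, or if a joint passes its speed limit or range.

### The arm

A 6-joint arm with a two-finger parallel gripper is mounted at the origin on a cart in front of the work surface, level with it; the furniture and walls round the work are solid. World frame = base frame: x ahead of the robot, y to its left, z up, the work surface at z = 0. Lengths are in m, angles in rad, forces in N, time in s.
With the tool pointing down it reaches from about 0.25 to 0.725 m from the base axis. Payload 4 kg.
Tool frame: the origin (TCP) lies between the finger pads; the fingertips stand 17 mm ahead of it and the grasp point (between the pads) lies 2 mm behind it; z points along the fingers, x is the direction in which the jaws open and shut, and the axes are right-handed (so a half turn about z gives the same grasp; the last joint's range is limited). The gripper opens to 85 mm and grips with 20 to 120 N. Pads are 22 mm wide; open, the fingers measure 114 mm over their backs; the gripper's body (76 mm by 85 mm) begins 54 mm behind the grasp point. The pads swing forward as they close: fully open they stand 13 mm farther back than shut.
Start: joints at [1.335, 0.241, 0.005, 1.335, 0, 1.571], TCP at [0.117, 0.486, 0.248] pointing down, gripper open.
Joint ranges: [-2.72, 2.72], [-1.05, 1.87], [-1.09, 1.28], [-1.99, 2.15], [-1.42, 1.44], [-3.14, 3.14]. Speed limits (rad/s): [2.79, 2.79, 3.14, 3.14, 3.14, 3.14].

### API

Orientations are given as a unit quaternion [x, y, z, w].
In Python, from workcell import telemetry, cams, workorder gives the robot as it stands. The module is installed in compiled form; this text tells all that it offers.
- The arm moves only by the tool apply_moves, never from a script. Its argument "moves" is a list that holds one entry, the list of rows, each a list of 4 numbers: the shift along the tool's x, y, z in mm, then the turn about the tool's z in degrees. A call has exactly 10 rows; each row shifts and turns the pose as measured when the row begins, along the tool's axes as they then stand; what a row does not reach is not made up. A row lasts 1/10 s, in which the tool goes at most 50 mm and 8.59 degrees, less where a joint would pass 70% of its speed; a pose out of reach is approached as far as the arm can. A call with a gripper value outside its range is refused whole. "hand" is the gripper's target within -1 to 1 (fully open at 1, half-way at 0, shut at -1), set as the call begins (left out, the last holds). The fingers move at their own pace and stop on an object; the grip force is fixed at half the most. Time passes only in rows, so rows that do not move let the fingers close, or fill a call up. It gives the time, the measured TCP pose, the force and the opening at its end, in the units of the state.
- telemetry.get_obs(): the state, without advancing time (a new reading comes with each control period).
- cams.camera(name): name is "side" or "top"; returns a dict with "color" (400x640x3 uint8, red, green, blue), "fovy" (degrees; the focal length in pixels is half the picture's height over the tangent of half this angle, whatever the lens; pixels are square), "cx", "cy" (the principal point, pixels), "camera_from_world" (4x4, takes a point from world to camera coordinates). Camera axes: x right, y down, z forward; pixel columns grow to the right and rows downward; lengths in m; the calibration is good to about 2 mm. A picture is of the moment at which its call begins. There is no depth.
- workorder.job_done(): hands the job in, once; it reports no verdict.
The state is a dict: "clock": time; "joint_pos": joint angles; "joint_vel": joint speeds; "tau": joint torques, N m; "eef_pos": TCP position; "tool_rot": TCP orientation; "ft_force": force on the tool from outside, world axes, zero at the start; "ft_torque": the same for the moment, N m; "grip_width": finger opening in m.
Only numpy, scipy, OpenCV 4.12 (cv2) and the standard library are available. Lean on these libraries where they do the work, as an engineer would, in place of code of your own. Each camera call takes 0.05 s, during which the arm holds its last target. There are 200 camera calls.

## Working session

There is one attempt and no reset: what is moved stays moved. The work goes in short steps, Python scripts to look and compute and a tool call to move; the robot and the scene stay as the last step left them, time stands still between calls to the robot, and variables do not carry over. Pictures are saved under pics/ and viewed, about 8 in all and at most 12, crops included, and the job is handed in when it is done.

Besides the shell and the picture viewer there is one more tool, called after ">>>" as name([rows], argument=value, ...), one row to a line, values as JSON. apply_moves: Moves the arm, as the interface text tells. Its arguments: {"type":"object","properties":{"moves":{"type":"array"},"hand":{"type":"number"}},"required":["moves"]}

```bash
mkdir -p pics; cat > h.py <<'E'
import numpy as np, cv2
from workcell import telemetry, cams, workorder
def cam(n):
    c=cams.camera(n); c['f']=c['color'].shape[0]/2/np.tan(np.radians(c['fovy'])/2); return c
def ray(c,u,v):
    T=np.array(c['camera_from_world']); R=T[:3,:3]; o=-R.T@T[:3,3]
    return o, R.T@np.array([(u-c['cx'])/c['f'],(v-c['cy'])/c['f'],1])
def onz(c,u,v,z):
    o,d=ray(c,u,v); return o+d*(z-o[2])/d[2]
def proj(c,p):
    T=np.array(c['camera_from_world']); q=T[:3,:3]@np.array(p)+T[:3,3]
    return c['f']*q[0]/q[2]+c['cx'],c['f']*q[1]/q[2]+c['cy']
def tri(a,b):  # two (o,d)
    A=[];y=[]
    for o,d in(a,b):
        d=d/np.linalg.norm(d);P=np.eye(3)-np.outer(d,d);A.append(P);y.append(P@o)
    A=np.vstack(A);y=np.hstack(y);return np.linalg.lstsq(A,y,rcond=None)[0]
def save(im,n,s=1):
    cv2.imwrite('pics/'+n,cv2.resize(im[:,:,::-1],None,fx=s,fy=s,interpolation=cv2.INTER_CUBIC))
E
python3 - <<'E'
from h import *
for n in('top','side'):
    c=cam(n); save(c['color'],n+'1.png',1.25); T=np.array(c['camera_from_world']); print(n,c['f'],c['cx'],c['cy'],-T[:3,:3].T@T[:3,3]); print(T.round(3))
    np.save(n+'1.npy',c,allow_pickle=True)
print(telemetry.get_obs())
E
```

```text
top 420.95963152014656 320.74350324844073 199.36642360878844 [ 0.33646975 -0.04730269  1.32678908]
[[ 0.028 -1.     0.012 -0.072]
 [-0.996 -0.029 -0.079  0.439]
 [ 0.079 -0.01  -0.997  1.295]
 [ 0.     0.     0.     1.   ]]
side 361.58839913116384 315.8623371286538 199.29698556419038 [ 0.03007902 -0.82289246  0.48453016]
[[ 0.879 -0.477  0.005 -0.421]
 [-0.195 -0.368 -0.909  0.144]
 [ 0.435  0.798 -0.416  0.846]
 [ 0.     0.     0.     1.   ]]
{'clock': 0.1, 'joint_pos': array([1.33499290e+00, 2.41348882e-01, 3.85874158e-03, 1.33519006e+00,
       8.03993452e-06, 1.57082506e+00]), 'joint_vel': array([ 0.00030459, -0.00245249,  0.00343127, -0.00099621, -0.00183072,
       -0.00023495]), 'tau': array([-6.21261534e-04, -3.73137617e+01,  2.53010416e+01,  1.08581706e-02,
       -4.75273836e-06, -2.40534249e-06]), 'eef_pos': array([0.11668609, 0.48564877, 0.24749625]), 'tool_rot': array([ 7.85382424e-01,  6.19010146e-01, -7.42252168e-04,  5.79932412e-04]), 'ft_force': array([0.0901641 , 0.96437462, 0.73039515]), 'ft_torque': array([0.06187251, 0.00983009, 0.06167353]), 'grip_width': 0.08516296271092808}
```

View pics/top1.png

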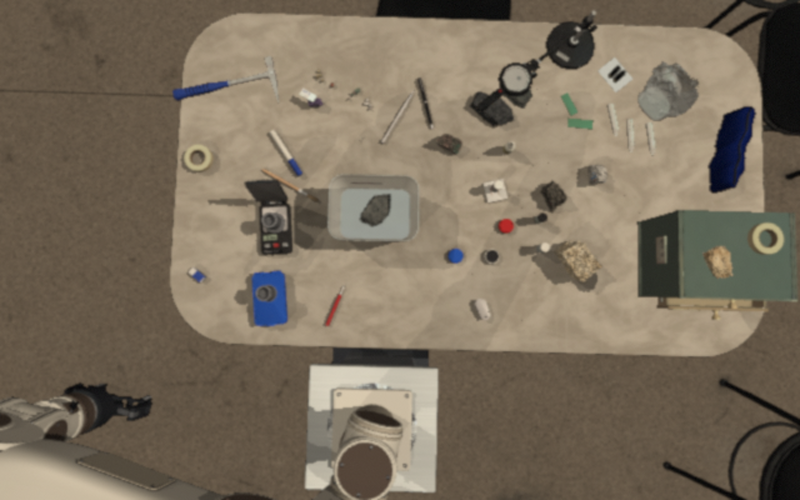

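View pics/side1.png

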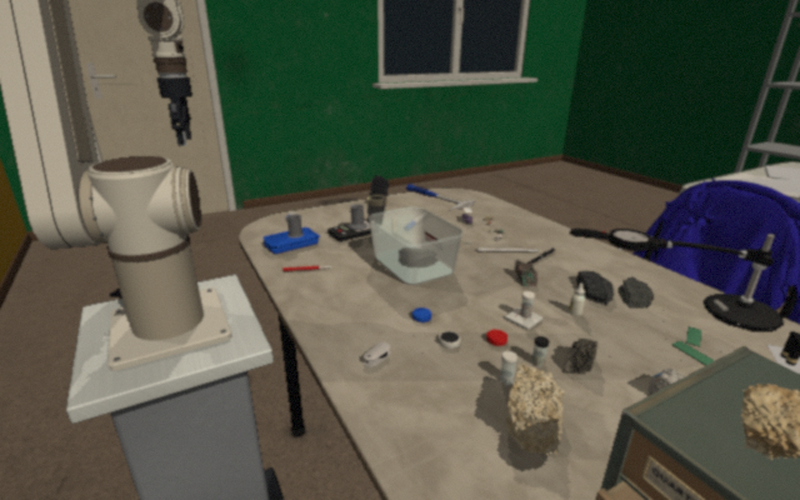

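Top view (800x500 scale): black scale with grey stand at about (275,222), tub (373,210), tile with sample vial (495,190), white/black magnet (491,257), other vials near (545,247) and (541,217). The blue/red look-alikes are at (456,255) and (506,226). The side view shows the same things, with the magnet at (450,340), the sample vial at (527,305) and the stand at (358,215).

```bash
python3 - <<'E'
from h import *
t=np.load('top1.npy',allow_pickle=True).item();s=np.load('side1.npy',allow_pickle=True).item()
def crop(c,x,y,w,h,sz): return cv2.resize(c['color'][y:y+h,x:x+w],sz,interpolation=cv2.INTER_CUBIC)
a=np.hstack([crop(t,190,140,50,65,(384,500))[:300*500//500+200],crop(t,365,135,80,80,(400,400)).repeat(1,0) if 0 else crop(t,365,135,64,80,(400,500))])
save(a,'c1.png')
b=np.hstack([crop(s,270,135,50,65,(384,500)),crop(s,340,225,64,80,(400,500))]); 
b=np.hstack([crop(s,255,135,60,75,(400,500)),crop(s,340,225,100,125,(400,500))]); save(b,'c2.png')
E
```

```text
(no output)
```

View pics/c1.png

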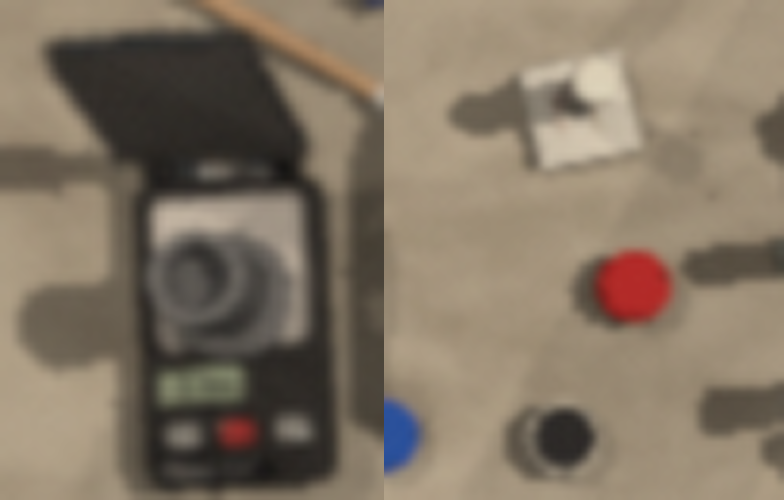

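View pics/c2.png

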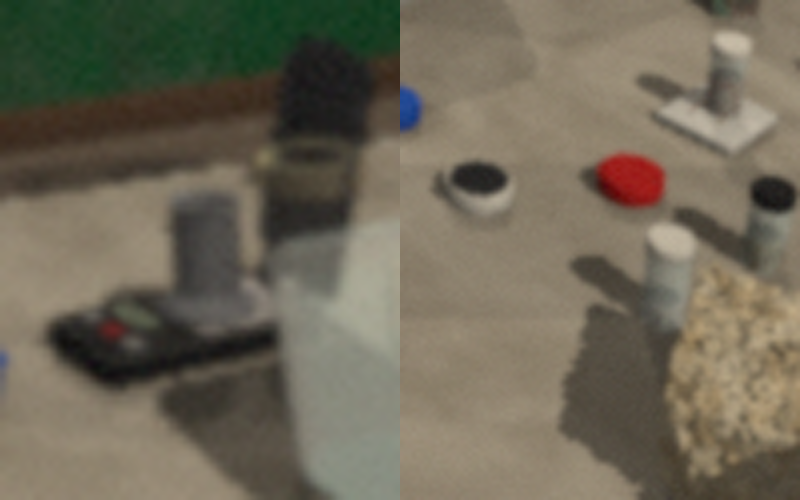

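Crop c1 (top): the stand's top ring is centred at about full pixel (215.4,176.8), the vial lid at (399.1,147.8) and the magnet face at (394,204.9). Crop c2 (side) shows the same items clearly: magnet, sample vial on the tile, and the stand with the cover behind it. Now I'll refine these with circles and masks.

```bash
cat > m.py <<'E'
from h import *
def hough(c,u,v,z,rad,w=16,k=8,p2=12):
    im=cv2.cvtColor(c['color'],cv2.COLOR_RGB2GRAY); x0,y0=int(u)-w,int(v)-w
    g=cv2.resize(im[y0:y0+2*w,x0:x0+2*w],None,fx=k,fy=k,interpolation=cv2.INTER_CUBIC); g=cv2.normalize(g,None,0,255,cv2.NORM_MINMAX)
    T=np.array(c['camera_from_world']);P=onz(c,u,v,z);d=(T[:3,:3]@P+T[:3,3])[2]
    r=rad*c['f']/d*k
    cs=cv2.HoughCircles(g,cv2.HOUGH_GRADIENT,1,6,param1=60,param2=p2,minRadius=int(r*.88),maxRadius=int(r*1.12)+1)
    out=[]
    for q in ([] if cs is None else cs[0][:3]):
        uu,vv=(q[0]+.5)/k-.5+x0,(q[1]+.5)/k-.5+y0
        out.append((round(uu,2),round(vv,2),round(q[2]/r,2),onz(c,uu,vv,z).round(4)))
    return out
def blob(c,u,v,z,mask,w=12):
    x0,y0=int(u)-w,int(v)-w
    m=mask(cv2.resize(c['color'][y0:y0+2*w,x0:x0+2*w],None,fx=8,fy=8,interpolation=cv2.INTER_CUBIC)).astype(np.uint8)
    n,l,st,ce=cv2.connectedComponentsWithStats(m)
    if n<2: return None
    i=min(range(1,n),key=lambda i:np.hypot(*(ce[i]-8*np.array([u-x0,v-y0])))-st[i,4]**.5)
    uu,vv=(ce[i]+.5)/8-.5+[x0,y0]
    return round(uu,2),round(vv,2),st[i,2:4]/8,onz(c,uu,vv,z).round(4)
E
python3 - <<'E'
from m import *
t=np.load('top1.npy',allow_pickle=True).item();s=np.load('side1.npy',allow_pickle=True).item()
for nm,u,v,z,r in(('stand out',215.4,176.8,.076,.0175),('bore',215.4,176.8,.076,.0125),('lid',399.1,147.8,.055,.0117),('mag',394,204.9,.013,.019),('magface',394,204.9,.013,.015)):
    for q in hough(t,u,v,z,r): print(nm,q)
print('lid',blob(t,399.1,147.8,.055,lambda a:(a[:,:,0]>200)))
print('mag dark',blob(t,394,204.9,.013,lambda a:a.max(2)<75))
print('side lid',blob(s,423,237,.055,lambda a:a[:,:,2]>165))
print('side mag dark',blob(s,359.5,269.5,.013,lambda a:a.max(2)<75))
for n,p in(('vial',(398,148)),):print(t['color'][146:151,397:402].tolist()[2])
for nm,pts,c in(('tile',[(520,75),(620,52),(642,148),(540,168)],t),):
    P=np.array([onz(c,365+(x-384)/6.25-.5,135+y/6.25-.5,.007) for x,y in pts]);print(P.round(4),P.mean(0))
P=[onz(t,190+x/7.68-.5,140+y/7.69-.5,z) for x,y,z in((145,485,.016),(330,470,.016),(325,185,.016),(135,190,.016),(50,45,.145),(250,35,.145),(300,150,.02))]
print(np.array(P).round(4))
P=[onz(t,x/1.25,y/1.25,.106) for x,y in((328,176),(418,178),(418,242),(328,240))];print('tub',np.array(P).round(3))
for n,x,y in(('v1',545,247),('v2',542,217),('red',506,226)):print(n,onz(t,x/1.25,y/1.25,.048 if n[0]=='v' else .013).round(3))
print(onz(s,255+205/6.667-.5,135+195/6.667-.5,.076))
E
```

```text
stand out (np.float32(214.88), np.float32(175.25), np.float64(1.07), array([0.4988, 0.2587, 0.076 ]))
stand out (np.float32(220.62), np.float32(175.75), np.float64(1.0), array([0.4978, 0.2416, 0.076 ]))
stand out (np.float32(215.12), np.float32(176.38), np.float64(1.09), array([0.4954, 0.2578, 0.076 ]))
bore (np.float32(217.5), np.float32(165.25), np.float64(1.12), array([0.5291, 0.2524, 0.076 ]))
bore (np.float32(213.0), np.float32(175.38), np.float64(1.08), array([0.4982, 0.2643, 0.076 ]))
bore (np.float32(215.0), np.float32(175.5), np.float64(1.08), array([0.498 , 0.2583, 0.076 ]))
lid (np.float32(398.38), np.float32(147.5), np.float64(0.95), array([ 0.6039, -0.293 ,  0.055 ]))
lid (np.float32(391.75), np.float32(151.12), np.float64(1.13), array([ 0.592 , -0.2728,  0.055 ]))
lid (np.float32(395.38), np.float32(149.75), np.float64(0.9), array([ 0.5966, -0.2839,  0.055 ]))
mag (np.float32(390.38), np.float32(205.38), np.float64(1.08), array([ 0.4282, -0.2785,  0.013 ]))
mag (np.float32(389.62), np.float32(205.25), np.float64(0.96), array([ 0.4285, -0.2761,  0.013 ]))
mag (np.float32
[... 737 characters left out ...]
59.22), np.float64(269.1), array([13.5,  7.5]), array([ 0.4314, -0.2884,  0.013 ]))
[[216, 205, 181], [218, 208, 183], [219, 209, 184], [218, 208, 183], [216, 205, 180]]
[[ 0.616  -0.2636  0.007 ]
 [ 0.6294 -0.3145  0.007 ]
 [ 0.5803 -0.3263  0.007 ]
 [ 0.5685 -0.2745  0.007 ]] [ 0.59855314 -0.29472843  0.007     ]
[[0.4204 0.2895 0.016 ]
 [0.4286 0.215  0.016 ]
 [0.5451 0.2222 0.016 ]
 [0.5407 0.2994 0.016 ]
 [0.5736 0.2992 0.145 ]
 [0.5796 0.2258 0.145 ]
 [0.5585 0.2322 0.02  ]]
tub [[ 0.601  0.117  0.106]
 [ 0.603 -0.094  0.106]
 [ 0.451 -0.098  0.106]
 [ 0.45   0.111  0.106]]
v1 [ 0.454 -0.412  0.048]
v2 [ 0.527 -0.404  0.048]
red [ 0.507 -0.323  0.013]
[0.50441697 0.26933202 0.076     ]
```

>>> apply_moves([
  [[0,0,0,-8],[0,0,0,-5.5],[-40,25,0,0],[-40,25,0,0],[-40,25,0,0],[-40,25,0,0],[-40,25,0,0],[-40,25,0,0],[-40,25,0,0],[-40,25,0,0]],
], hand=1)

```text
clock: 1.1
eef_pos: [0.3233, 0.1604, 0.2437]
tool_rot: [0.698, 0.716, -0.004, 0.002]
ft_force: [1.0, 0.2, 0.6]
grip_width: 0.0853
```

>>> apply_moves([
  [[-40,24,0,1],[-40,24,0,0],[-40,24,0,0],[-40,24,0,0],[-40,24,0,0],[-40,24,0,0],[-40,24,0,0],[-40,24,0,0],[-40,24,0,0],[-40,24,0,0]],
])

```text
clock: 2.1
eef_pos: [0.5704, -0.2573, 0.2423]
tool_rot: [0.706, 0.708, -0.004, -0.001]
ft_force: [0.6, 0.7, -0.7]
grip_width: 0.0856
```

>>> apply_moves([
  [[-20,18,0,0],[-16,14,0,0],[-2,2,20,0],[0,0,25,0],[0,0,25,0],[0,0,20,0],[0,0,15,0],[0,0,5,0],[0,0,0,0],[0,0,0,0]],
])

```text
clock: 3.1
eef_pos: [0.6037, -0.305, 0.1179]
tool_rot: [0.709, 0.705, -0.006, -0.006]
ft_force: [0.5, 0.5, -0.6]
grip_width: 0.0854
```

```bash
python3 - <<'E'
from m import *
s=cam('side');t=cam('top')
a=cv2.resize(s['color'][175:275,370:470],(400,400),interpolation=cv2.INTER_CUBIC);b=cv2.resize(t['color'][100:200,350:450],(400,400),interpolation=cv2.INTER_CUBIC)
save(np.hstack([a,b]),'g1.png');o=telemetry.get_obs();print(o['eef_pos'],o['tool_rot'].round(4))
p=o['eef_pos']
for z in (p[2]-.017,): print([np.round((np.array(proj(s,[p[0],p[1]+d,z]))-[370,175])*4) for d in(-.0425,0,.0425)])
E
```

```text
[ 0.60408893 -0.30518526  0.11861036] [ 0.7094  0.7047 -0.0057 -0.0052]
[array([290., 210.]), array([233., 178.]), array([181., 148.])]
```

View pics/g1.png

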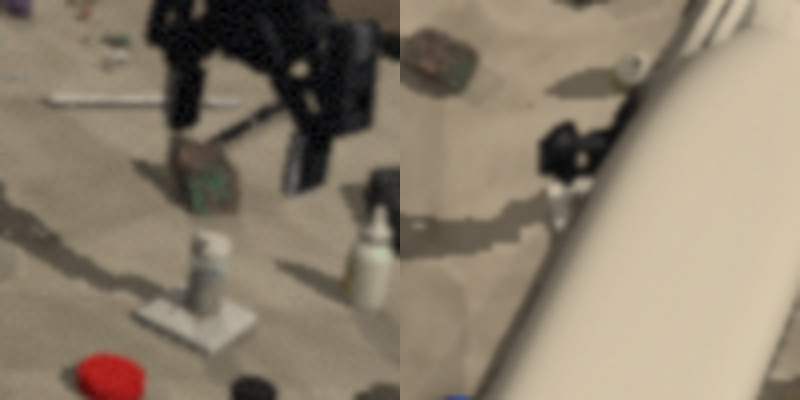

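Side crop: open fingers above the vial, tips at (183,125) and (305,190), vial lid at (212,245) below. The arm hides the vial in the top crop. I'll shift +10 mm along tool x and go down.

>>> apply_moves([
  [[10,1,0,0],[0,0,15,0],[0,0,15,0],[0,0,15,0],[0,0,12,0],[0,0,10,0],[0,0,5,0],[0,0,2,0],[0,0,0,0],[0,0,0,0]],
])

```text
clock: 4.2
eef_pos: [0.6106, -0.2931, 0.051]
tool_rot: [0.709, 0.706, -0.002, 0.002]
ft_force: [0.3, -0.4, 0.8]
grip_width: 0.0854
```

>>> apply_moves([
  [[-2,-4,3,0],[0,-2,3,0],[0,0,2,0],[0,0,0,0],[0,0,0,0],[0,0,0,0],[0,0,0,0],[0,0,0,0],[0,0,0,0],[0,0,0,0]],
])

```text
clock: 5.2
eef_pos: [0.605, -0.2961, 0.0441]
tool_rot: [0.709, 0.705, -0.002, 0.004]
ft_force: [-0.4, -0.2, 0.0]
grip_width: 0.0853
```

>>> apply_moves([
  [[0,-1,0,0.3],[0,0,0,0],[0,0,0,0],[0,0,0,0],[0,0,0,0],[0,0,0,0],[0,0,0,0],[0,0,0,0],[0,0,0,0],[0,0,0,0]],
], hand=-1)

```text
clock: 6.2
eef_pos: [0.604, -0.296, 0.0444]
tool_rot: [0.711, 0.703, -0.002, 0.004]
ft_force: [-0.9, -0.5, 0.9]
grip_width: 0.0211
```

>>> apply_moves([
  [[0,0,-10,-0.6],[0,0,-25,0],[0,0,-35,0],[0,0,-40,0],[0,0,-40,0],[0,-10,-20,0],[20,-15,0,0],[40,-15,0,0],[45,-12,0,0],[45,-10,0,0]],
])

```text
clock: 7.2
eef_pos: [0.5404, -0.1471, 0.2249]
tool_rot: [0.709, 0.705, -0.001, 0.007]
ft_force: [1.3, 0.9, -0.2]
grip_width: 0.0205
```

```bash
python3 - <<'E'
from m import *
s=cam('side');o=telemetry.get_obs();p=o['eef_pos'];print(p,o['tool_rot'].round(4),o['grip_width'])
u,v=map(int,proj(s,p));save(s['color'][v-50:v+50,u-50:u+50],'g2.png',4)
E
```

```text
[ 0.53826237 -0.14009407  0.22495975] [7.067e-01 7.075e-01 3.000e-04 4.100e-03] 0.020781248199126186
```

View pics/g2.png

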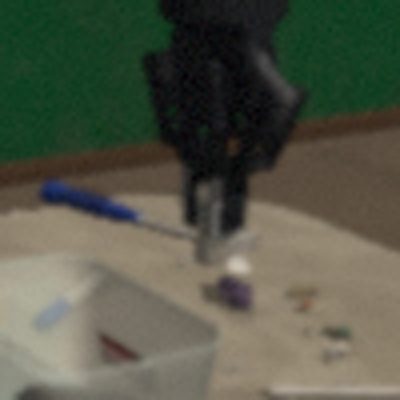

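The vial is held upright between the fingers (around (208,225)). Next I carry it over the tub to the stand.

>>> apply_moves([
  [[45,-5,0,0],[45,-5,0,0],[45,-5,0,0],[45,-5,0,0],[45,-5,0,0],[45,-5,0,0],[45,-5,0,0],[40,-5,0,0],[30,0,0,0],[12,0,0,0]],
])

```text
clock: 8.25
eef_pos: [0.4966, 0.2685, 0.2314]
tool_rot: [0.705, 0.709, 0.006, 0.009]
ft_force: [-0.5, -0.7, 0.3]
grip_width: 0.0207
```

>>> apply_moves([
  [[0,0,0,0],[0,0,0,0],[0,0,0,0],[0,0,0,0],[0,0,0,0],[0,0,0,0],[0,0,0,0],[0,0,0,0],[0,0,0,0],[0,0,0,0]],
])

```text
clock: 9.25
eef_pos: [0.4978, 0.2631, 0.2326]
tool_rot: [0.707, 0.707, 0.005, 0.009]
ft_force: [-1.1, -1.0, -0.1]
grip_width: 0.0206
```

```bash
python3 - <<'E'
from m import *
t=np.load('top1.npy',allow_pickle=True).item();s=np.load('side1.npy',allow_pickle=True).item()
g=cv2.cvtColor(t['color'],cv2.COLOR_RGB2GRAY);print(g[167:187,206:230])
for th in(70,76,82,88):print(th,blob(t,214.8,176,.076,lambda a:cv2.cvtColor(a,cv2.COLOR_RGB2GRAY)<th,w=6))
g=cv2.cvtColor(s['color'],cv2.COLOR_RGB2GRAY);print(g[162:182,276:298])
for p in((.496,.258,.076),(.498,.258,.076),(.496,.258,.026)):print(proj(t,p),proj(s,p))
E
```

```text
[[ 89  65  51  90 144 167 172 172 173 172 168 166 163 163 161 158 154 150
  149 150 150 148 133  92]
 [ 90  67  55  98 154 177 180 179 178 175 176 176 171 167 161 154 151 150
  151 151 151 149 136  95]
 [ 92  68  55  95 154 175 173 168 164 158 161 166 166 161 150 143 146 150
  151 150 151 148 138  97]
 [ 91  70  56  92 149 163 151 134 122 117 119 128 130 126 119 119 132 144
  148 150 150 150 139 100]
 [ 92  71  55  87 135 140 120 103  88  78  82  95 102 102  99  99 106 116
  128 144 151 154 142 103]
 [ 93  72  52  74 110 112  94  76  63  54  55  65  82  95  97  91  90  97
  106 123 145 159 150 109]
 [ 93  72  54  71  95  93  78  68  64  59  53  54  66  87  96  87  81  86
   95 106 127 155 157 117]
 [ 95  75  59  81  97  87  73  76  82  78  63  55  57  74  93  91  77  74
   86  97 115 145 155 120]
 [ 97  75  63  88 100  87  78  83  86  84  70  56  54  69  95  95  78  69
   75  91 104 125 142 118]
 [ 95  75  64  87 100  87  79  83  88  87  79  64  58  71  94  93  77  70
   74  91  98 109 130 113]
 [ 94  75  59  80  97  90  79  82  88  88  82  67  64  79  95  88  74  69
   75  92 100 11
[... 2865 characters left out ...]
 84 106 120 124
  114 103 113 127]
 [ 61  61  65  71  79  74  72  72  74  81  82  87  84  85  86  94 104 118
  127 117 120 128]
 [ 49  53  61  70  76  82  85  86  87  92  92  97  92  93  91  93 100 114
  124 123 123 131]
 [ 71  55  54  61  70  80  87  91  91  94  97  97  97  96  95  93  97 115
  124 122 121 130]]
(np.float64(215.07809454201555), np.float64(176.18317800562772)) (np.float64(284.3493824265611), np.float64(165.08225391696496))
(np.float64(215.11021425176102), np.float64(175.51851230848982)) (np.float64(284.8856336136314), np.float64(164.99254422099557))
(np.float64(218.91984108660415), np.float64(178.33772864657973)) (np.float64(284.802118745546), np.float64(178.73144502449688))
```

>>> apply_moves([
  [[-6,0,0,0],[0,0,20,0],[0,0,25,0],[0,0,25,0],[0,0,20,0],[0,0,12,0],[0,0,6,0],[0,0,0,0],[0,0,0,0],[0,0,0,0]],
])

```text
clock: 10.25
eef_pos: [0.5018, 0.255, 0.1236]
tool_rot: [0.707, 0.707, 0.007, 0.011]
ft_force: [0.3, -0.7, 0.1]
grip_width: 0.0211
```

>>> apply_moves([
  [[2.5,-4.5,0,0],[0,0,0,0],[0,0,0,0],[0,0,0,0],[0,0,0,0],[0,0,0,0],[0,0,0,0],[0,0,0,0],[0,0,0,0],[0,0,0,0]],
])

```text
clock: 11.25
eef_pos: [0.4983, 0.2585, 0.1261]
tool_rot: [0.707, 0.707, 0.01, 0.012]
ft_force: [-0.1, -0.2, -1.3]
grip_width: 0.0209
```

```bash
python3 - <<'E'
from m import *
s=cam('side');t=cam('top');ps=[]
for i in range(4):
    o=telemetry.get_obs();ps.append(np.r_[o['eef_pos'],o['tool_rot']]);cams.camera('side')
print(np.round(ps,4))
a=cv2.resize(s['color'][120:190,250:320],(400,400),interpolation=cv2.INTER_CUBIC);b=cv2.resize(t['color'][140:210,180:250],(400,400),interpolation=cv2.INTER_CUBIC)
save(np.hstack([a,b]),'g3.png')
g=cv2.cvtColor(s['color'],cv2.COLOR_RGB2GRAY);print(g[146:172,276:298])
E
```

```text
[[0.4983 0.2585 0.1262 0.7068 0.7072 0.0098 0.0116]
 [0.4983 0.2586 0.1262 0.7068 0.7073 0.0098 0.0116]
 [0.4983 0.2586 0.1262 0.7068 0.7073 0.0098 0.0116]
 [0.4983 0.2586 0.1262 0.7068 0.7073 0.0098 0.0116]]
[[ 56  57  51  44  32  19  26  30  30  14  14  12  21  43  44  49  51  51
   52  53  55  44]
 [ 58  55  54  46  32  28  47  48  45  24  15   8  27  41  54  54  54  54
   55  51  43  37]
 [ 58  56  54  45  33  36  51  60  51  30  23  17  26  42  52  54  48  52
   48  50  43  33]
 [ 57  53  54  45  30  39  59  58  50  32  22  28  29  43  49  54  51  52
   50  49  42  35]
 [ 54  53  49  44  32  35  54  66  55  38  27  23  33  40  48  51  51  49
   47  48  44  36]
 [ 50  49  50  44  33  35  56  71  63  44  28  29  30  41  47  48  54  51
   51  53  47  37]
 [ 50  52  51  45  36  32  51  75  65  43  30  28  26  35  53  61  64  63
   68  66  53  37]
 [ 49  47  52  51  45  34  51  74  68  48  30  26  28  42  65  76  78  78
   77  71  51  33]
 [ 52  59  62  63  59  48  52  73  75  52  38  28  37  56  70  77  78  80
   78  64  46  29]
 [ 69  75  77  75  70  63  61  74  85  70  46  48  65 
[... 827 characters left out ...]
3  80  84  93 105 122 125 107
   74  53  46  48]
 [130 131 128 123 108  88  68  55  54  64  65  65  69  80 101 122 125 111
   77  55  43  40]
 [133 133 131 124 103  77  64  57  55  61  71  71  76  83  97 123 126 106
   79  49  43  39]
 [135 131 131 125  95  67  57  51  56  62  68  71  77  81  96 122 128 106
   72  44  43  38]
 [136 138 133 122  93  64  52  59  64  70  73  75  76  80  96 123 130 105
   68  48  43  43]
 [141 140 136 121  92  62  54  59  66  74  76  78  77  77  89 120 130 108
   70  46  42  41]
 [141 144 142 132 103  71  59  60  67  72  78  77  78  77  86 117 129 111
   75  53  43  50]
 [142 144 145 138 114  77  58  62  67  74  77  77  78  78  87 116 131 122
   94  63  62  77]]
```

View pics/g3.png

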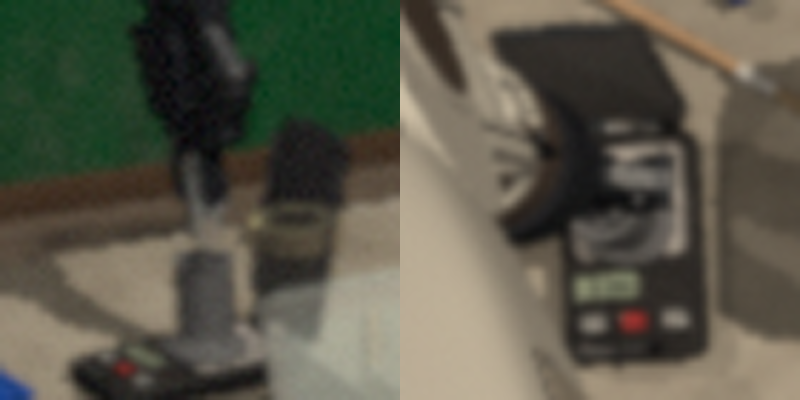

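Side crop: the vial hangs just above the stand, bottom at about (208,245) and stand axis at about 207. That is aligned within roughly 1 mm. The top crop is hidden by the wrist.

>>> apply_moves([
  [[-1.2,-1.3,0,0],[0,0,4,0],[0,0,4,0],[0,0,3,0],[0,0,3,0],[0,0,2,0],[0,0,0,0],[0,0,0,0],[0,0,0,0],[0,0,0,0]],
])

```text
clock: 12.55
eef_pos: [0.4972, 0.2571, 0.1083]
tool_rot: [0.707, 0.707, 0.009, 0.011]
ft_force: [0.5, -0.4, -0.7]
grip_width: 0.0207
```

>>> apply_moves([
  [[0,0,2,0],[0,0,2,0],[0,0,2,0],[0,0,1.5,0],[0,0,1,0],[0,0,0,0],[0,0,0,0],[0,0,0,0],[0,0,0,0],[0,0,0,0]],
])

```text
clock: 13.55
eef_pos: [0.4971, 0.2571, 0.0992]
tool_rot: [0.707, 0.707, 0.009, 0.011]
ft_force: [-0.2, 0.2, -0.1]
grip_width: 0.0206
```

>>> apply_moves([
  [[0,0,1,0],[0,0,0,0],[0,0,0,0],[0,0,1,0],[0,0,0,0],[0,0,0,0],[0,0,0,0],[0,0,0,0],[0,0,0,0],[0,0,0,0]],
])

```text
clock: 14.55
eef_pos: [0.4973, 0.2572, 0.0987]
tool_rot: [0.707, 0.707, 0.01, 0.011]
ft_force: [-1.1, -0.1, 2.0]
grip_width: 0.0208
```

>>> apply_moves([
  [[0,0,0,0],[0,0,0,0],[0,0,0,0],[0,0,0,0],[0,0,0,0],[0,0,0,0],[0,0,0,0],[0,0,0,0],[0,0,0,0],[0,0,0,0]],
], hand=0.3)

```text
clock: 15.55
eef_pos: [0.4983, 0.2574, 0.0982]
tool_rot: [0.707, 0.707, 0.01, 0.012]
ft_force: [0.1, 0.3, -0.2]
grip_width: 0.0558
```

>>> apply_moves([
  [[0,0,-5,0],[0,0,-10,0],[0,0,-20,0],[0,0,-30,0],[0,0,-40,0],[0,0,-40,0],[-20,0,-10,0],[-45,0,0,0],[-45,0,0,0],[-45,0,0,0]],
], hand=0.3)

```text
clock: 16.55
eef_pos: [0.4946, 0.104, 0.2678]
tool_rot: [0.703, 0.711, 0.015, 0.014]
ft_force: [0.7, 0.0, -0.2]
grip_width: 0.0556
```

>>> apply_moves([
  [[-45,0,0,0],[-45,0,0,0],[-45,-3,0,0],[-45,-7,0,0],[-45,-7,0,0],[-45,-7,0,0],[-45,-7,0,0],[-45,-7,0,0],[-40,-7,0,0],[-20,-5,0,0]],
])

```text
clock: 17.55
eef_pos: [0.4468, -0.3362, 0.2779]
tool_rot: [0.703, 0.711, 0.019, 0.023]
ft_force: [-0.2, -0.2, -0.5]
grip_width: 0.0554
```

```bash
python3 - <<'E'
from m import *
s=cam('side');t=cam('top');np.save('top2.npy',t,allow_pickle=True);np.save('side2.npy',s,allow_pickle=True)
a=cv2.resize(s['color'][120:190,250:320],(400,400),interpolation=cv2.INTER_CUBIC);b=cv2.resize(t['color'][140:210,180:250],(400,400),interpolation=cv2.INTER_CUBIC)
save(np.hstack([a,b]),'g4.png')
print('top lid',blob(t,214.5,173,.109,lambda a:a[:,:,2]>140,w=9))
o=telemetry.get_obs();print(o['eef_pos'],o['tool_rot'].round(4),o['grip_width'],o['clock'])
print('mag dark',blob(t,394,204.9,.013,lambda a:a.max(2)<75),blob(s,359.5,269.5,.013,lambda a:a.max(2)<75))
E
```

```text
top lid (np.float64(213.17), np.float64(171.63), array([11.25, 11.  ]), array([0.505 , 0.2561, 0.109 ]))
[ 0.44672198 -0.33600912  0.27768198] [0.7036 0.71   0.0193 0.0224] 0.055933174867855366 17.65
mag dark (np.float64(393.39), np.float64(204.52), array([8.75 , 8.375]), array([ 0.4312, -0.2879,  0.013 ])) (np.float64(359.27), np.float64(269.07), array([13.   ,  7.125]), array([ 0.4315, -0.2883,  0.013 ]))
```

View pics/g4.png

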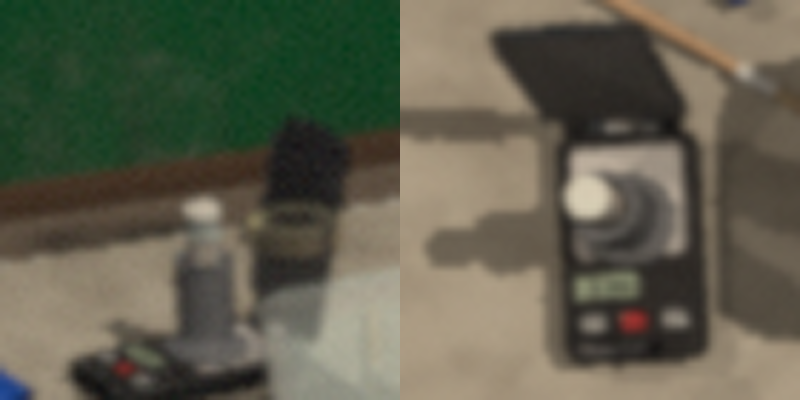

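Lid at about (588,197) in the top crop, and the side crop shows the vial upright in the stand with the lid and a little glass above it, so it is seated. Cover open. Next the magnet.

>>> apply_moves([
  [[20,-12,0,0],[20,-12,0,0],[8,-6,15,0],[0,0,25,0],[0,0,30,0],[0,0,30,0],[0,0,30,0],[0,0,30,0],[0,0,20,0],[0,0,15,0]],
], hand=0.3)

```text
clock: 18.65
eef_pos: [0.4334, -0.2816, 0.0865]
tool_rot: [0.701, 0.713, 0.023, 0.03]
ft_force: [0.3, -0.7, -0.0]
grip_width: 0.0556
```

>>> apply_moves([
  [[0,0,0,0],[0,0,0,0],[0,0,0,0],[0,0,0,0],[0,0,0,0],[0,0,0,0],[0,0,0,0],[0,0,0,0],[0,0,0,0],[0,0,0,0]],
])

```text
clock: 19.65
eef_pos: [0.4354, -0.2803, 0.0908]
tool_rot: [0.699, 0.714, 0.024, 0.033]
ft_force: [0.2, -0.2, 0.3]
grip_width: 0.0554
```

```bash
python3 - <<'E'
from m import *
o=telemetry.get_obs();x,y,z,w=o['tool_rot'];print(o['eef_pos'],2*(x*z+y*w),2*(y*z-x*w))
t=np.load('top2.npy',allow_pickle=True).item();s=np.load('side2.npy',allow_pickle=True).item()
for th in(175,185,195):print('top lid',blob(t,212.4,174,.109,lambda a:a[:,:,2]>th,w=7))
c=s['color'];print(c[150:166,280:292].min(2))
for z in(.109,.069):print(proj(s,(.498,.2573,z)),proj(t,(.498,.2573,z)))
E
```

```text
[ 0.43543238 -0.28028565  0.09083978] 0.07981475848041461 -0.011616108179668717
top lid (np.float64(212.37), np.float64(173.88), array([4.625, 4.875]), array([0.4983, 0.2581, 0.109 ]))
top lid None
top lid None
[[ 37  38  37  34  40  32  32  31  37  34  37  34]
 [ 34  35  36  36  33  33  36  36  35  33  35  33]
 [ 35  32  32  40  37  36  39  42  42  37  40  47]
 [ 38  40  45  45  54  55  61  57  57  58  59  63]
 [ 50  54  63  77  87  99  98  86  69  64  65  66]
 [ 62  72  96 118 132 141 138 124  95  72  62  64]
 [ 66  81 119 139 153 158 158 148 111  77  68  64]
 [ 60  70 102 129 143 151 151 142 111  76  63  67]
 [ 57  58  77  95 116 126 129 121  99  75  65  68]
 [ 52  56  63  78  94 102 110 111  98  85  83  77]
 [ 64  75  77  85  96 107 116 121 114 104  99  90]
 [ 92 102  98  95 101 107 117 121 116 106 101  90]
 [106 105  96  86  93 102 107 110 107 103 105  94]
 [107 103  88  82  89  99 102 108 101 101 101 101]
 [101  94  82  79  93 102 105 106  99  90  93 104]
 [ 94  82  69  74  88  96 100 101  90  81  90 102]]
(np.float64(284.6690418422364), np.float64(155.7912751173539)) (np.float64(212.64569607138657), np.float64(173.98979281789389))
(np.float64(285.03207631003215), np.float64(166.99046401146416)) (np.float64(215.89969019545634), np.float64(175.8408816011585))
```

>>> apply_moves([
  [[-4,-5,5,1],[-3,-5,10,0],[0,-1,12,0],[0,0,12,0],[0,0,10,0],[0,0,8,0],[0,0,0,0],[0,0,0,0],[0,0,0,0],[0,0,0,0]],
])

```text
clock: 20.65
eef_pos: [0.4258, -0.2893, 0.0272]
tool_rot: [0.707, 0.706, 0.023, 0.031]
ft_force: [0.2, -0.1, -0.0]
grip_width: 0.0557
```

>>> apply_moves([
  [[1,2,3,0],[0,2,3,0],[0,0,3,0],[0,0,0,0],[0,0,0,0],[0,0,0,0],[0,0,0,0],[0,0,0,0],[0,0,0,0],[0,0,0,0]],
])

```text
clock: 21.65
eef_pos: [0.4321, -0.2889, 0.0192]
tool_rot: [0.707, 0.706, 0.024, 0.032]
ft_force: [0.8, -0.3, 0.6]
grip_width: 0.0555
```

>>> apply_moves([
  [[0.5,-1.8,1,0],[0,0,1,0],[0,0,0,0],[0,0,0,0],[0,0,0,0],[0,0,0,0],[0,0,0,0],[0,0,0,0],[0,0,0,0],[0,0,0,0]],
])

```text
clock: 22.65
eef_pos: [0.4303, -0.2884, 0.0169]
tool_rot: [0.707, 0.706, 0.024, 0.032]
ft_force: [-0.9, -0.2, -1.4]
grip_width: 0.0556
```

>>> apply_moves([
  [[0,0,0,0],[0,0,0,0],[0,0,0,0],[0,0,0,0],[0,0,0,0],[0,0,0,0],[0,0,0,0],[0,0,0,0],[0,0,0,0],[0,0,0,0]],
], hand=-1)

```text
clock: 23.65
eef_pos: [0.4303, -0.2884, 0.0174]
tool_rot: [0.707, 0.706, 0.024, 0.033]
ft_force: [-0.7, 0.3, 0.7]
grip_width: 0.0355
```

```bash
python3 - <<'E'
from m import *
s=cam('side');o=telemetry.get_obs();x,y,z,w=o['tool_rot'];print(o['eef_pos'],2*(x*z+y*w),2*(y*z-x*w),o['grip_width'],o['joint_pos'])
save(s['color'][220:300,310:410],'g5.png',5)
E
```

```text
[ 0.43033263 -0.28845156  0.01744483] 0.07973593354241484 -0.012431461436825171 0.03513574267365468 [-0.61014622  0.45366623 -0.36357095  0.68097794  0.03550676 -0.60801064]
```

View pics/g5.png

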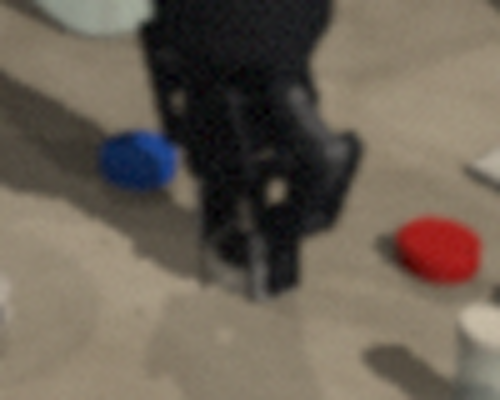

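Side crop: fingers are closed on the magnet at about (235,265), with blue and red undisturbed. The 35 mm reading fits the same −2.7 mm offset as the vial lid. Now lift slowly.

>>> apply_moves([
  [[0,0,-5,0],[0,0,-10,0],[0,0,-20,0],[0,0,-25,0],[0,0,-30,0],[0,0,-30,0],[0,0,-30,0],[0,0,-30,0],[0,0,-20,0],[0,0,-10,0]],
])

```text
clock: 24.7
eef_pos: [0.4105, -0.2841, 0.2382]
tool_rot: [0.707, 0.706, 0.023, 0.031]
ft_force: [0.6, -0.4, -0.4]
grip_width: 0.0353
```

>>> apply_moves([
  [[10,2,0,0],[20,4,0,0],[25,4,0,0],[25,4,0,0],[25,4,0,0],[25,4,0,0],[25,4,0,0],[25,4,0,0],[25,4,0,0],[25,4,0,0]],
])

```text
clock: 25.7
eef_pos: [0.4434, -0.0413, 0.2293]
tool_rot: [0.709, 0.705, 0.02, 0.023]
ft_force: [0.6, -0.0, -1.0]
grip_width: 0.0355
```

>>> apply_moves([
  [[27,5,-1,-0.3],[27,5,-1,0],[27,5,-1,0],[27,5,0,0],[27,5,0,0],[27,5,0,0],[27,5,0,0],[27,5,0,0],[27,5,0,0],[27,5,0,0]],
])

```text
clock: 26.7
eef_pos: [0.48, 0.2446, 0.2176]
tool_rot: [0.705, 0.709, 0.008, 0.015]
ft_force: [0.5, -0.3, -0.1]
grip_width: 0.0351
```

>>> apply_moves([
  [[18,3,0,0],[8,1,0,0],[0,0,0,0],[0,0,0,0],[0,0,0,0],[0,0,0,0],[0,0,0,0],[0,0,0,0],[0,0,0,0],[0,0,0,0]],
])

```text
clock: 27.7
eef_pos: [0.4793, 0.271, 0.2119]
tool_rot: [0.705, 0.709, 0.003, 0.013]
ft_force: [0.7, -0.6, -0.3]
grip_width: 0.0353
```

>>> apply_moves([
  [[-7,8,0,0],[-7,8,0,0],[0,0,10,0],[0,0,15,0],[0,0,15,0],[0,0,10,0],[0,0,6,0],[0,0,2,0],[0,0,0,0],[0,0,0,0]],
])

```text
clock: 28.7
eef_pos: [0.4997, 0.2538, 0.1502]
tool_rot: [0.706, 0.709, 0.003, 0.013]
ft_force: [-0.5, 0.2, -1.5]
grip_width: 0.0351
```

```bash
python3 - <<'E'
from m import *
s=cam('side');o=telemetry.get_obs();x,y,z,w=o['tool_rot'];print(o['eef_pos'],2*(x*z+y*w),2*(y*z-x*w),o['grip_width'])
save(s['color'][120:190,250:320],'g6.png',8)
p=o['eef_pos'];print([(np.array(proj(s,q))-[250,120])*8 for q in((.498,.2575,.109),(p[0],p[1],p[2]-.0109),(p[0],p[1],p[2]-.0174))])
E
```

```text
[0.49984186 0.25381055 0.15037603] 0.02321648675976925 -0.014217992885233592 0.03499584973279242
[array([277.1593126 , 286.20151924]), array([282.53509804, 217.94391098]), array([283.0066147 , 232.99988016])]
```

View pics/g6.png

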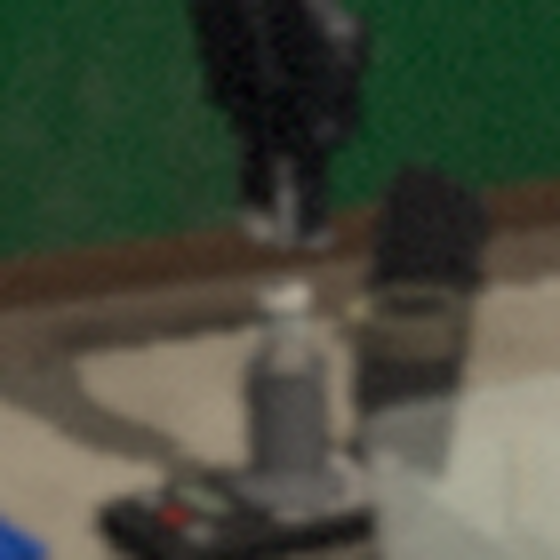

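Side crop: magnet (240–335, centre ~287) directly above the lid (258–312, centre ~285) with a clear gap. Next: correct a few mm horizontally and lower.

>>> apply_moves([
  [[3.5,-2.6,0,0],[0,0,4,0],[0,0,4,0],[0,0,3,0],[0,0,2,0],[0,0,0,0],[0,0,0,0],[0,0,0,0],[0,0,0,0],[0,0,0,0]],
])

```text
clock: 29.75
eef_pos: [0.4981, 0.2581, 0.1377]
tool_rot: [0.705, 0.709, 0.005, 0.014]
ft_force: [0.1, -0.2, -1.6]
grip_width: 0.0353
```

>>> apply_moves([
  [[-0.8,-0.5,0,0],[0,0,2,0],[0,0,1.5,0],[0,0,0.5,0],[0,0,0,0],[0,0,0,0],[0,0,0,0],[0,0,0,0],[0,0,0,0],[0,0,0,0]],
])

```text
clock: 30.75
eef_pos: [0.4978, 0.2572, 0.1336]
tool_rot: [0.705, 0.709, 0.005, 0.014]
ft_force: [0.0, -0.4, -0.9]
grip_width: 0.0353
```

```bash
python3 - <<'E'
from m import *
s=cam('side');t=cam('top');ps=[]
for i in range(3):
    o=telemetry.get_obs();x,y,z,w=o['tool_rot'];print(o['eef_pos'].round(4),2*(x*z+y*w),2*(y*z-x*w),o['grip_width'],np.abs(o['joint_vel']).max(),o['clock'])
    cams.camera('side')
a=cv2.resize(s['color'][130:180,260:310],(400,400),interpolation=cv2.INTER_CUBIC);b=cv2.resize(t['color'][60:260,180:380],(400,400),interpolation=cv2.INTER_CUBIC)
save(np.hstack([a,b]),'g7.png')
p=o['eef_pos'];print([(np.array(proj(s,q))-[260,130])*8 for q in((.498,.2575,.109),(p[0],p[1],p[2]-.0109),(p[0],p[1],p[2]-.0174))])
print(s['color'][142:162,278:294].min(2))
E
```

```text
[0.4978 0.2572 0.1336] 0.026458730732879715 -0.012509321155670307 0.03505417963194011 0.0022749611247970744 30.85
[0.4978 0.2572 0.1336] 0.02636525684638492 -0.012498980945084306 0.03523789271149808 0.0015025477599633142 30.9
[0.4978 0.2572 0.1336] 0.026329187380457586 -0.012499893323334588 0.03509029666553202 0.001314443522945986 30.95
[array([197.1593126 , 206.20151924]), array([195.95166418, 175.29411523]), array([196.43437064, 190.15803322])]
[[ 29  24  18   8  18   9  10  20  17  15  26  23  24  25  23  23]
 [ 36  28  16  12  15  13  17  16  14  16  20  23  21  19  21  21]
 [ 37  27  14  15  10  22  29  22  17  12   7  15  20  17  19  23]
 [ 37  29  12  19  11  31  47  36  24  14  15  23  25  29  29  30]
 [ 41  22  14   9  16  35  50  41  28  10  20  24  27  33  33  32]
 [ 35  30  18   3  21  36  47  45  32  26  20  26  31  34  35  38]
 [ 37  28  24  18  25  39  57  53  37  29  25  30  35  39  37  33]
 [ 32  36  30  25  24  43  64  65  40  33  23  27  33  31  31  34]
 [ 40  44  42  37  36  43  65  63  40  25  27  28  28  32  30  31]
 [ 42  52  61  66  65  65  70  63  37  28  28  30  29  39  41  37]
 [ 33  52  66  85  94  88  76  59  41  29  28  35  41  46  48  50]
 [ 37  49  68  91 102  93  81  67  47  33  43  54  60  62  62  63]
 [ 43  54  63  77  90  84  77  68  56  52  60  78  75  65  66  65]
 [ 59  60  66  68  73  71  67  63  63  61  61  67  67  62  62  59]
 [ 62  62  63  66  69  71  70  69  67  64  66  62  65  61  61  66]
 [ 58  60  61  60  69  72  74  71  75  74  66  64  63  62  62  68]
 [ 54  54  55  52  64  70  78  79  82  83  76  68  64  65  66  77]
 [ 49  45  49  55  60  70  87  90  96  99  90  82  78  77  69  73]
 [ 49  55  61  73  76  83  94 106 113 121 111 102  96  92  75  66]
 [ 72  79  90  99 100  97  97 105 111 114 114 105 102  87  74  63]]
```

View pics/g7.png

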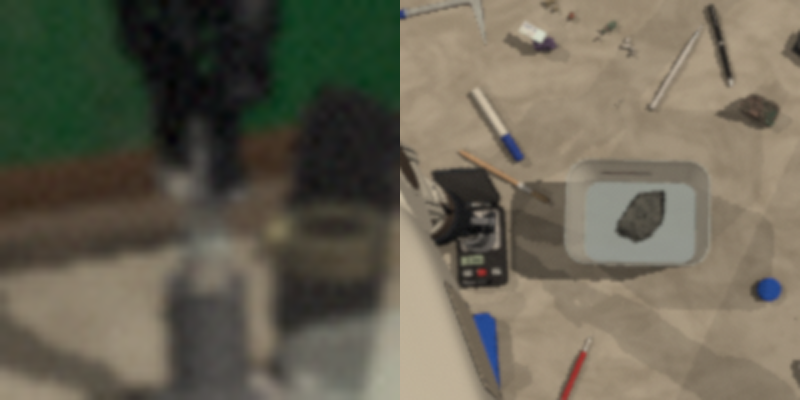

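Last picture: the magnet sits just above the shadowed lid, axes aligned within about a pixel. The tub and the cover look undisturbed. The arm is still, so I'm handing in.

```bash
python3 -c "
from workcell import workorder; print(workorder.job_done())"
```

```text
the job is handed in; nothing more can be done
None
```

The sample vial is standing in the stand's bore, released, and I handed the job in with the ring magnet still held over its lid. The hand-in gave no verdict.

**Vial:** I gripped it by its upper half, lowered it until it met the bore floor at the expected height (about 61 mm), and let go. After release, the top camera put the lid at about (0.498, 0.258), within 1 mm of my estimate of the bore axis, and the side view showed it upright.

**Magnet:** I gripped it by its rim, carried it over the tub, and lowered it to about (0.498, 0.257). From the measured tool position, its underside is about 7 mm above the lid. I estimate its tilt at about 0.06 rad, from how far the tool's lean changed after I gripped it. The arm was still, and the finger opening held at 35 mm.

**Checks that were weaker or disagreed:**
- **Gap above the lid:** the last side view could not show it directly, because the magnet's front edge hides the shadowed lid. The 7 mm comes from the tool position and known sizes; the wrist force showed no contact beyond noise.
- **Tool lean:** it drifted during the fast moves, to 0.08 rad at most, and was 0.03 rad at the end.
- **Finger opening:** it read about 2.7 mm under the true diameter for both the vial lid and the magnet.
- **Surroundings:** the cover was open and the tub looked undisturbed in the last picture. I did not re-measure the other two vials after the moves.

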